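# Spin-test the modelling turntable and stop it on its mark

### The job

The modelling turntable has just been oiled: with the fingertips, flick its black disc (either way round) so that it spins freely by itself and its red mark goes right past the yellow block at least once with nothing touching the disc. Then, on a later pass while it is still turning, brake the disc with a fingertip so that the first place it comes to rest is with the red mark at the yellow block, and finish with the fingertip still resting on the disc, holding it there. You get one go at the stop; do not grasp, lift, tip or shove the turntable, and leave everything else on the bench alone.

Things in the scene. Friction and masses are not known exactly. Their poses are not given: they have to be found in the camera images.
- turntable: Modelling turntable standing loose on the bench. Origin: on the spin axis, under the foot; z up. Grey round 3.5 kg foot, 270 mm across, about 12 mm high. Black disc on it: 200 mm across, 15 mm thick, flat soft rubber top 75 mm above the bench. Yellow block on the foot, in the turntable's own +x: 112 to 132 mm from the axis, 40 mm wide along the rim, its top 66 mm above the bench.
- disc (a joint): Disc angle, rad, anticlockwise from above positive. 0 and all multiples of 2 pi: red mark at the yellow block. Counts on over full turns; starts between 0.7 and 5.5. Disc 0.45 kg on a smooth bearing: left alone, its speed halves about every 4 s (3 to 5), no dry friction. A fingertip pressing its top with a few N carries it along or stops it at once.
- disc_centre (a point): Centre of the disc's top face, on the spin axis, 75 mm above the bench when not pressed. The disc rides on a sprung spindle and gives straight down when pressed: about 3 to 5 N to start, 1.2 N more per mm, bottoming at 8 mm.
- mark (a point): On the red mark: a painted radial bar on the disc's top, 14 mm wide, from 29 to 99 mm from the axis, flush to the touch; this point lies on its middle line 95 mm from the axis, at the top face. Turns with the disc.
- index (a point): Fixed point on the foot's frame where mark lies when the mark is exactly at the middle of the yellow block: 95 mm from the axis towards the block, at the height of the disc's top.
- tape_roll: Bystander: brown tape ring lying flat, 84 mm across, 24 mm high, about 0.2 m from the turntable's axis. Origin under its centre.
- ink_jar: Bystander: small jar, 52 mm across, 55 mm high, about 0.2 m from the turntable's axis. Origin under its centre.
- offcut: Bystander: plywood offcut 75 x 36 x 28 mm, about 0.2 m from the turntable's axis. Origin under its centre.
- mug: Bystander: white mug, 80 mm across, 92 mm high. Origin under its centre.
- scraper: Bystander: spatula lying flat. Origin under its middle.
- hole_punch: Bystander: black hole punch, 100 x 55 x 50 mm. Origin under its centre.
- ink_roller: Bystander: lino roller with wooden handle, about 160 x 106 x 40 mm. Origin underneath, between handle and roller.

How it is judged:
By the outcome, as a careful person would: the job done as asked, in the order asked, and still so for the second after the job is handed in, while the arm keeps its last pose, push and grip.
It also fails if it takes over 45 s, if anything falls off the work surface, if the arm or the gripper's body presses on something with over 40 N, if the wrist force passes 120 N, or if a joint passes its speed limit or range.

### The arm

A 7-joint arm with a two-finger parallel gripper is mounted at the origin on the work surface. World frame = base frame: x ahead of the robot, y to its left, z up, the work surface at z = 0. Lengths are in m, angles in rad, forces in N, time in s.
With the tool pointing down it reaches from about 0.4 to 0.85 m from the base axis. Payload 10.4 kg.
Tool frame: the origin (TCP) lies midway between the tips of the shut fingers; the grasp point (between the pads) lies 19 mm behind it (r.grasp_offset is the distance from the TCP to the grasp point, in m); x points along the fingers, y is the direction in which the jaws open and shut, and the axes are right-handed (so a half turn about x gives the same grasp; the last joint's range is limited). The gripper opens to 87 mm and grips with 3 to 60 N. Pads are 19 mm wide; open, the fingers measure 117 mm over their backs; the gripper's body (75 mm by 190 mm) begins 51 mm behind the grasp point.
Start: joints at [1.079, 0.332, -0.065, 1.46, 0.022, 1.35, -0.088], TCP at [0.282, -0.558, 0.186] pointing down, gripper open.
Joint ranges: [-2.6, 2.6], [-0.5, 2.12], [-1.47, 1.34], [0.16, 2.42], [-1.27, 4.41], [0.06, 2.06], [-2.6, 2.6]. Speed limits (rad/s): [2.22, 2.22, 2.79, 2.79, 3.14, 3.14, 3.14].

### API

Orientations are given as a unit quaternion [x, y, z, w].
In Python, from bench import r, vision, close_job gives the robot as it stands. The module is installed in compiled form; this text tells all that it offers.
- The arm moves only by the shell command python3 -m pendant 'ROWS' [OPENING] [FORCE]. ROWS is text: rows parted by semicolons, each of 6 numbers parted by spaces: the shift along the tool's x, y, z in units of 0.25 m (1.0 is 0.25 m), then the turn, a rotation vector about the tool's x, y, z in units of 1.5 rad (1.0 is 1.5 rad). A call has 1 to 8 rows; each row is the pose to reach, as a shift and turn from the pose commanded when the call began, along the tool's axes at that moment; what a row does not reach only later rows make up. A row lasts 1/10 s, in which the tool goes at most 50 mm and 8.59 degrees, less where a joint would pass 70% of its speed; a pose out of reach is approached as far as the arm can. A call with a number of a shift or a turn outside -1 to 1 is refused whole. A call with a gripper value outside its range is refused whole. OPENING is the gripper command: -1 is shut, 1 is fully open, values between are in proportion, set as the call begins (- or left out, the last holds). The fingers move at their own pace and stop on an object; FORCE is the grip in N (left out, the last holds). Time passes only in rows, so rows that repeat a pose let the fingers close. It gives the time, the measured TCP pose, the force and the opening at its end, in the units of the state.
- r.read_state(): the state, without advancing time (a new reading comes with each control period).
- vision.camera(name): name is "scene" or "top"; returns (picture, depth): 480x640x3 uint8, blue, green, red; 480x640 float32, m along the optical axis (not along the pixel's ray), 0 where there is no reading.
- vision.get_calibration(name): a dict with "camera_matrix" (3x3 intrinsics, pixels), "rvec" (rotation vector, rad) and "tvec" (3), from world to camera coordinates, as OpenCV has them. Camera axes: x right, y down, z forward; pixel columns grow to the right and rows downward; lengths in m; the calibration is good to about 2 mm. A picture is of the moment at which its call begins. get_calibration takes no time and is no camera call.
- close_job(): hands the job in, once; it reports no verdict.
The state is a dict: "time": time; "joint_positions": joint angles; "joint_vel": joint speeds; "joint_torque": joint torques, N m; "ee_pos": TCP position; "eef_rot": TCP orientation; "ft_force": force on the tool from outside, world axes, zero at the start; "torque": the same for the moment, N m; "width": finger opening in m.
Only numpy, scipy, OpenCV 4.12 (cv2) and the standard library are available. Lean on these libraries where they do the work, as an engineer would, in place of code of your own. Each camera call takes 0.05 s, during which the arm holds its last target. There are 200 camera calls.

## Working session

There is one attempt and no reset: what is moved stays moved. The work goes in short steps, Python scripts to look and compute and a shell command to move; the robot and the scene stay as the last step left them, time stands still between calls to the robot, and variables do not carry over. Pictures are saved under pics/ and viewed, about 8 in all and at most 12, crops included, and the job is handed in when it is done.

```bash
mkdir -p pics
cat > h.py <<'E'
import numpy as np,cv2
from bench import r,vision
def cal(n):
    c=vision.get_calibration(n);return np.array(c["camera_matrix"]),cv2.Rodrigues(np.array(c["rvec"],float))[0],np.array(c["tvec"],float).ravel()
def ray(n,uv,z):
    K,R,t=cal(n);uv=np.atleast_2d(uv).astype(float)
    d=(np.linalg.inv(K)@np.c_[uv,np.ones(len(uv))].T).T@R;o=-R.T@t
    return o+d*((z-o[2])/d[:,2])[:,None]
def proj(n,p):
    K,R,t=cal(n);c=R@np.array(p)+t;u=K@c;return u[:2]/u[2]
E
python3 - <<'E'
from h import *
s=r.read_state();print({k:np.round(v,3) for k,v in s.items()})
for n in("top","scene"):
    p,d=vision.camera(n);cv2.imwrite(f"pics/{n}0.png",p);np.save(n+"0.npy",d);K,R,t=cal(n);print(n,-R.T@t,K[0,0])
E
```

```text
{'time': np.float64(0.0), 'joint_positions': array([ 1.079,  0.333, -0.065,  1.461,  0.022,  1.35 , -0.089]), 'joint_vel': array([ 0.   ,  0.001,  0.001, -0.001, -0.   ,  0.   ,  0.   ]), 'joint_torque': array([-1.0000e-03, -6.2326e+01,  2.4000e-02, -3.8990e+01, -6.1000e-02,
        4.0000e-02,  0.0000e+00]), 'ee_pos': array([ 0.282, -0.557,  0.185]), 'eef_rot': array([-0.688, -0.165,  0.688, -0.164]), 'ft_force': array([-0.298,  0.189, -0.154]), 'torque': array([-0.026, -0.007, -0.044]), 'width': np.float64(0.087)}
top [ 0.46996844 -0.00895919  1.14121437] 481.6269732821674
scene [1.03808226 0.67134351 1.29635529] 497.87417389542196
```

View pics/top0.png

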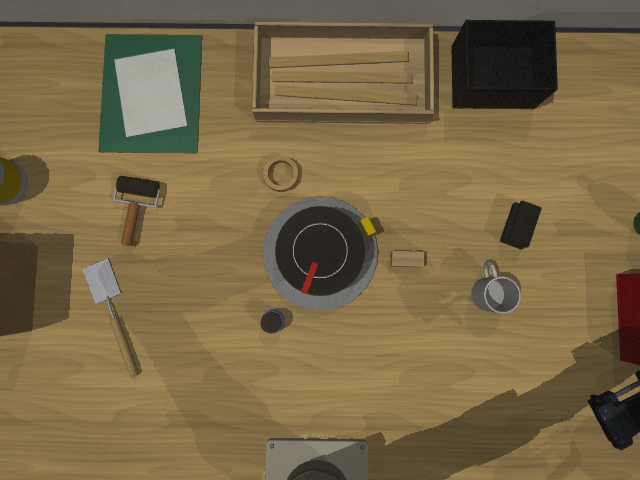

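View pics/scene0.png

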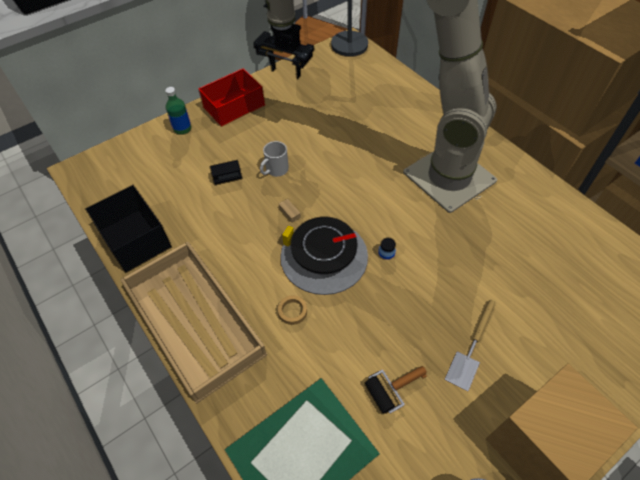

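The top view shows the turntable at about (320,250), with the block at (369,226) and the mark at (310,278). The jar is at (272,321), the tape at (281,173) and the offcut at (408,258). The scene view agrees, and the arm is parked well off to the side. Next I'll measure.

```bash
cat >> h.py <<'E'
def masks(p):
    h=cv2.cvtColor(p,cv2.COLOR_BGR2HSV)
    red=(((h[...,0]<6)|(h[...,0]>174))&(h[...,1]>150)&(h[...,2]>60))
    yel=((h[...,0]>22)&(h[...,0]<32)&(h[...,1]>190)&(h[...,2]>90))
    return red,yel
def near(n,m,c,z,rmax,rmin=0):
    v,u=np.nonzero(m);P=ray(n,np.c_[u,v],z);q=np.hypot(*(P[:,:2]-c).T);return P[(q<rmax)&(q>rmin)][:,:2]
def mark(n,p,c):
    "world bearing of the mark's middle line, pixel count, std"
    P=near(n,masks(p)[0],c,.075,.105,.02)
    if len(P)<6:return None,len(P)
    d=P-c;b=np.angle(np.sum(d[:,0]+1j*d[:,1]));return b,len(P)
E
python3 - <<'E'
from h import *
K,R,t=cal("top")
for n in("top","scene"):
    p=cv2.imread(f"pics/{n}0.png");d=np.load(n+"0.npy");K,R,t=cal(n)
    v,u=np.nonzero(d>0);z=d[v,u];P=((np.linalg.inv(K)@np.c_[u,v,np.ones(len(u))].T)*z).T;P=(P-t)@R
    m=(abs(P[:,2]-.075)<.006)&(np.hypot(P[:,0]-.47,P[:,1])<.15)
    q=P[m];
    Q=ray(n,np.c_[u,v][m],.075)[:,:2].astype(np.float32)
    print(n,"disc z",np.median(q[:,2]),"circle",cv2.minEnclosingCircle(Q),Q.mean(0),"area r",len(Q))
    c=np.array(cv2.minEnclosingCircle(Q)[0])
    red,yel=masks(p);Y=near(n,yel,c,.066,.14,.1);print("yel",len(Y),Y.mean(0),np.hypot(*(Y.mean(0)-c)),np.arctan2(*(Y.mean(0)-c)[::-1]),cv2.minAreaRect(Y.astype(np.float32)))
    print("mark",mark(n,p,c))
    # jar, others heights
    for nm,w in(("tall>40mm",.04),):
        mm=(P[:,2]>w)&(np.hypot(P[:,0]-c[0],P[:,1]-c[1])>.14)&(np.hypot(P[:,0]-c[0],P[:,1]-c[1])<.3)
        print(nm,P[mm].mean(0) if mm.any() else None)
E
```

```text
top disc z 0.07413898541155677 circle ((0.5422905683517456, -0.0004987990250810981), 0.09976474195718765) [ 5.3380889e-01 -4.1119565e-04] area r 5711
yel 158 [ 0.59884411 -0.10717496] 0.12073982542351495 -1.0833267122139243 ((0.5986996293067932, -0.10727295279502869), (0.038401179015636444, 0.022213967517018318), 26.781129837036133)
mark (np.float64(2.78392830535383), 206)
tall>40mm [0.38174653 0.10649201 0.05347175]
scene disc z 0.07440726632444963 circle ((0.5419154763221741, 0.000902321538887918), 0.10117265582084656) [0.53639394 0.00272783] area r 2584
yel 101 [ 0.60138558 -0.10251724] 0.11929919999004059 -1.0489340116811454 ((0.6030714511871338, -0.10239142179489136), (0.051353052258491516, 0.025731725618243217), 32.47859191894531)
mark (np.float64(2.825361582058466), 126)
tall>40mm [0.38338712 0.10932202 0.05305438]
```

Run:
```python
from h import *
for n in("top","scene"):
    p=cv2.imread(f"pics/{n}0.png");d=np.load(n+"0.npy");K,R,t=cal(n)
    v,u=np.nonzero(d>0);z=d[v,u];P=((np.linalg.inv(K)@np.c_[u,v,np.ones(len(u))].T)*z).T;P=(P-t)@R
    hh=cv2.cvtColor(p,cv2.COLOR_BGR2HSV)[v,u]
    m=(abs(P[:,2]-.075)<.005)&(np.hypot(P[:,0]-.542,P[:,1])<.106)&(hh[:,2]<110)
    Q=ray(n,np.c_[u,v][m],.075)[:,:2].astype(np.float32);H=cv2.convexHull(Q)[:,0]
    (ex,ey),ax,_=cv2.fitEllipse(H);print(n,"enc",cv2.minEnclosingCircle(Q),"ell",ex,ey,ax)
    c=np.array([ex,ey])
    red,yel=masks(p);yy=yel[v,u]
    for lo in(.0,.055,.060,.063):
        mm=yy&(P[:,2]>lo)&(P[:,2]<.075)&(np.hypot(*(P[:,:2]-c).T)<.14)
        Y=ray(n,np.c_[u,v][mm],.066)[:,:2];e=Y.mean(0)-c
        print(lo,mm.sum(),np.hypot(*e),np.arctan2(e[1],e[0]),np.round(cv2.minAreaRect(Y.astype(np.float32))[1:][0],4),cv2.minAreaRect(Y.astype(np.float32))[2])
    print("mark",mark(n,p,c))
p=cv2.imread("pics/top0.png")
cv2.imwrite("pics/crop.png",cv2.resize(p[185:325,250:450],None,fx=4,fy=4,interpolation=cv2.INTER_CUBIC))
```

```text
top enc ((0.542572557926178, -0.0005850978777743876), 0.09982578456401825) ell 0.5425918102264404 -0.00043915031710639596 (0.1982782483100891, 0.1987379938364029)
0.0 156 0.12058614077496996 -1.086058089181668 [0.0384 0.0212] 26.781129837036133
0.055 149 0.12108700019246174 -1.084512081062833 [0.0382 0.0203] 27.41703224182129
0.06 144 0.12143380231707271 -1.0863880717118741 [0.0384 0.0192] 26.677799224853516
0.063 111 0.12162930222899361 -1.0843457791433042 [0.0384 0.0182] 26.766359329223633
mark (np.float64(2.786469729197405), 206)
scene enc ((0.5427948236465454, 0.0004969714791513979), 0.10112471133470535) ell 0.5428756475448608 7.1837566792964935e-06 (0.19806483387947083, 0.2010158747434616)
0.0 100 0.11812739231794937 -1.0504484432963672 [0.0514 0.0257] 32.47859191894531
0.055 85 0.1198943777857831 -1.0706883984321882 [0.0434 0.0236] 26.399934768676758
0.06 76 0.12056946632558203 -1.072835969619164 [0.0434 0.0218] 26.399934768676758
0.063 51 0.12167182133114673 -1.0729622490617647 [0.0407 0.0199] 21.469194412231445
mark (np.float64(2.816748828274687), 126)
```

View pics/crop.png

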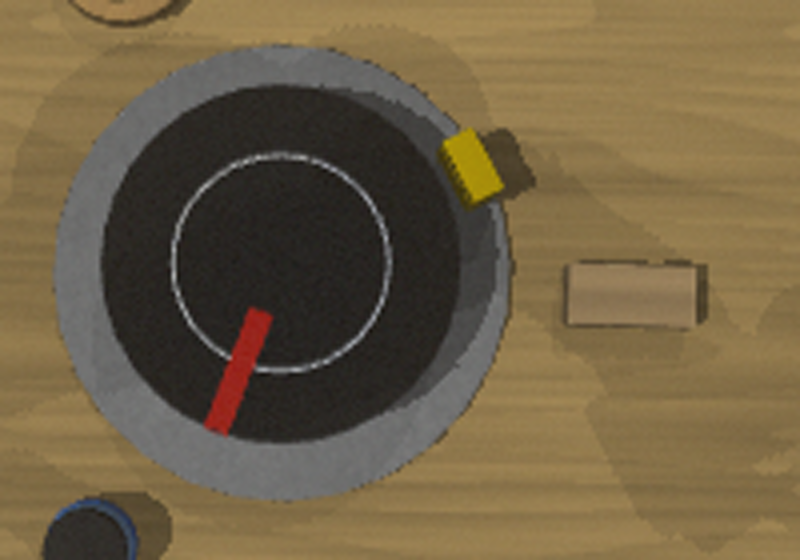

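The crop shows the disc centre at about (281,263), the block's top face at (472,168) and the mark running from (262,312) to (217,430). So the disc centre is about (0.5426, -0.0004), the block bearing about -1.087 and the mark bearing 2.786.

```bash
cat >> h.py <<'E'
from scipy.spatial.transform import Rotation as Ro
C=np.array([.5426,-.0004]);B=-1.087
def plan(*pts,yaw=0,base=None,R0=None):
    "units for shift to world points; yaw about world z (rad)"
    s=r.read_state();R0=Ro.from_quat(s["eef_rot"]) if R0 is None else R0;b=s["ee_pos"] if base is None else base
    for p in pts:print("shift",np.round(R0.inv().apply(np.array(p)-b)/.25,3))
    print("turn",np.round(R0.inv().apply([0,0,yaw])/1.5,3));print("tool axes\n",np.round(R0.as_matrix(),3))
E
python3 -c "
from h import *
plan((.505,.072,.15))"
```

```text
shift [ 0.143 -1.843 -1.932]
turn [0. 0. 0.]
tool axes
 [[-0.001  0.452 -0.892]
 [ 0.001 -0.892 -0.452]
 [-1.    -0.001  0.   ]]
```

```bash
python3 -m pendant '0.1 -0.92 -0.97 -0.37 0 0;0.1 -0.92 -0.97 -0.37 0 0;0.1 -0.92 -0.97 -0.37 0 0;0.1 -0.92 -0.97 -0.37 0 0;0.1 -0.92 -0.97 -0.37 0 0;0.1 -0.92 -0.97 -0.37 0 0;0.1 -0.92 -0.97 -0.37 0 0;0.1 -0.92 -0.97 -0.37 0 0' -1; python3 -c "
from h import *
plan((.505,.072,.10))"
```

```text
time: 0.9
ee_pos: [0.3964, -0.2379, 0.1608]
eef_rot: [0.615, 0.349, -0.615, 0.348]
ft_force: [0.4, -0.3, 1.5]
width: 0.0308
shift [ 0.244 -0.264 -1.287]
turn [0. 0. 0.]
tool axes
 [[-0.     0.858 -0.514]
 [ 0.001 -0.514 -0.858]
 [-1.    -0.    -0.001]]
```

```bash
python3 -m pendant '0.1 -0.25 -1 -0.36 0 0;0.1 -0.25 -1 -0.36 0 0;0.1 -0.25 -1 -0.36 0 0;0.1 -0.25 -1 -0.36 0 0;0.1 -0.25 -1 -0.36 0 0;0.1 -0.25 -1 -0.36 0 0;0.1 -0.25 -1 -0.36 0 0' ; python3 -c "
from h import *
plan((.505,.072,.09))"
```

```text
time: 1.6
ee_pos: [0.4715, 0.0044, 0.1357]
eef_rot: [-0.501, -0.499, 0.501, -0.499]
ft_force: [0.8, -0.2, -0.2]
width: -0.0
shift [ 0.183  0.133 -0.271]
turn [0. 0. 0.]
tool axes
 [[-0.001  1.    -0.004]
 [ 0.001 -0.004 -1.   ]
 [-1.    -0.001 -0.001]]
```

```bash
python3 -m pendant '0.2 0.1 -0.28 0 0 0;0.2 0.1 -0.28 0 0 0;0.2 0.1 -0.28 0 0 0'; python3 -m pendant '0.02 0 0 0 0 0';python3 -m pendant '0.012 0 0 0 0 0;0.012 0 0 0 0 0'; python3 -c "
from h import *
p,_=vision.camera('top');print(mark('top',p,C));cv2.imwrite('pics/a.png',p)
print(r.read_state()['ft_force'])"
```

```text
time: 1.9
ee_pos: [0.4958, 0.0747, 0.0833]
eef_rot: [-0.5, -0.5, 0.502, -0.497]
ft_force: [-1.3, 0.1, -0.5]
width: 0.0004
time: 2.0
ee_pos: [0.4971, 0.0713, 0.0807]
eef_rot: [-0.502, -0.498, 0.502, -0.498]
ft_force: [0.1, -0.6, 0.5]
width: 0.0005
time: 2.2
ee_pos: [0.497, 0.071, 0.078]
eef_rot: [-0.502, -0.497, 0.503, -0.498]
ft_force: [0.1, 0.5, 0.7]
width: 0.0006
(np.float64(2.799128308914193), 113)
[-0.28068359  0.11309137 -0.39361865]
```

```bash
python3 -m pendant '0.016 0 0 0 0 0';python3 -m pendant '0.008 0 0 0 0 0;0.008 0 0 0 0 0'
```

```text
time: 2.35
ee_pos: [0.4976, 0.0721, 0.0748]
eef_rot: [0.502, 0.497, -0.502, 0.499]
ft_force: [0.0, 0.4, -0.4]
width: 0.0005
time: 2.55
ee_pos: [0.4968, 0.0728, 0.0718]
eef_rot: [-0.502, -0.498, 0.502, -0.498]
ft_force: [-0.5, 0.3, -0.8]
width: 0.0005
```

View pics/a.png

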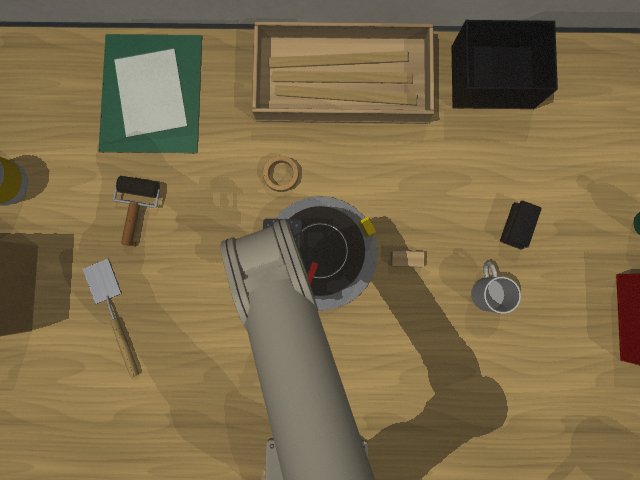

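The arm covers the disc's left third. The block at (369,226) and the right half of the disc stay visible. There's no contact force yet, so I'll lower it further.

```bash
python3 -m pendant '0.008 0 0 0 0 0;0.008 0 0 0 0 0';python3 -m pendant '0.006 0 0 0 0 0;0.006 0 0 0 0 0'
```

```text
time: 2.75
ee_pos: [0.4969, 0.073, 0.0699]
eef_rot: [-0.502, -0.498, 0.502, -0.498]
ft_force: [-0.3, 0.7, -0.1]
width: 0.0005
time: 2.95
ee_pos: [0.4969, 0.073, 0.0684]
eef_rot: [-0.502, -0.498, 0.502, -0.498]
ft_force: [-0.1, -0.4, 0.6]
width: 0.0002
```

Run:
```python
from h import *
p,d=vision.camera('scene');s=r.read_state();u=proj('scene',s['ee_pos']);print(u,s['ft_force'],s['ee_pos'])
x,y=u.astype(int);cv2.circle(p,(x,y),1,(255,0,255),-1)
cv2.imwrite('pics/b.png',cv2.resize(p[y-75:y+45,x-70:x+90],None,fx=5,fy=5,interpolation=cv2.INTER_CUBIC))
```

```text
[350.74588319 252.72729445] [-0.04263069 -0.62224838  0.18085665] [0.49690864 0.07306728 0.06846672]
```

View pics/b.png

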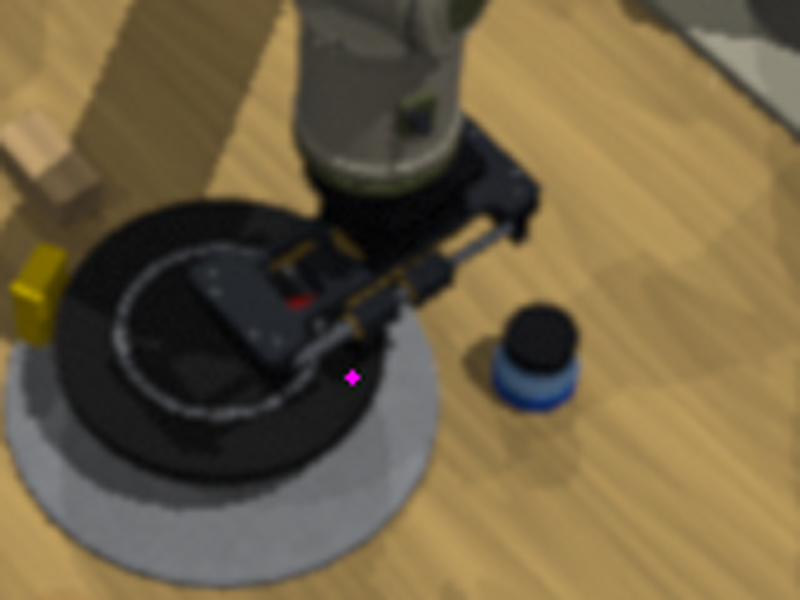

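The fingertip is black against the black disc, so the gap can't be judged from this picture. The projected TCP at (352,378) is within the disc's outline. I'll keep going down in small steps and feel for contact.

```bash
for i in 1 ; do python3 -m pendant '0.006 0 0 0 0 0;0.006 0 0 0 0 0'; done
python3 - <<'E'
from h import *
p,d=vision.camera('scene');K,R,t=cal('scene')
v,u=np.nonzero(d>0);P=((np.linalg.inv(K)@np.c_[u,v,np.ones(len(u))].T)*d[v,u]).T;P=(P-t)@R
m=(np.hypot(P[:,0]-.497,P[:,1]-.073)<.03)&(P[:,2]>.06)&(P[:,2]<.14)
for q in P[m][np.argsort(P[m][:,2])][::4]:print(np.round(q,3),end=' ')
E
```

```text
time: 3.2
ee_pos: [0.4969, 0.073, 0.0669]
eef_rot: [-0.502, -0.498, 0.502, -0.498]
ft_force: [-0.5, 0.0, 0.5]
width: 0.0005
[0.502 0.091 0.061] [0.496 0.088 0.062] [0.512 0.093 0.067] [0.508 0.093 0.069] [0.508 0.089 0.07 ] [0.491 0.08  0.07 ] [0.492 0.049 0.071] [0.51  0.071 0.071] [0.517 0.057 0.071] [0.494 0.079 0.072] [0.496 0.069 0.072] [0.501 0.074 0.072] [0.499 0.062 0.072] [0.515 0.05  0.072] [0.501 0.061 0.073] [0.503 0.091 0.073] [0.506 0.062 0.073] [0.499 0.081 0.073] [0.511 0.054 0.073] [0.518 0.053 0.073] [0.515 0.073 0.074] [0.522 0.077 0.074] [0.516 0.064 0.074] [0.509 0.056 0.074] [0.499 0.077 0.074] [0.504 0.065 0.074] [0.505 0.056 0.075] [0.515 0.087 0.075] [0.496 0.058 0.075] [0.493 0.069 0.075] [0.508 0.054 0.075] [0.491 0.085 0.076] [0.512 0.051 0.076] [0.48  0.072 0.076] [0.515 0.054 0.077] [0.499 0.067 0.077] [0.49  0.074 0.077] [0.522 0.058 0.078] [0.509 0.051 0.078] [0.522 0.072 0.078] [0.508 0.087 0.083] [0.505 0.073 0.106] [0.501 0.082 0.108] [0.493 0.085 0.109] [0.492 0.084 0.113] [0.488 0.084 0.114] [0.508 0.08  0.117] [0.491 0.082 0.119] [0.504 0.085 0.124]
```

Both the depth and the picture put the fingertips about 30 mm above the reported TCP: the lowest finger points are near z≈0.106, and the disc is visible underneath. I'll trust touch and go down in guarded steps.

```bash
python3 -m pendant '0.02 0 0 0 0 0;0.04 0 0 0 0 0'
python3 - <<'E'
from h import *
p,d=vision.camera('scene');K,R,t=cal('scene')
v,u=np.nonzero(d>0);P=((np.linalg.inv(K)@np.c_[u,v,np.ones(len(u))].T)*d[v,u]).T;P=(P-t)@R
m=(np.hypot(P[:,0]-.497,P[:,1]-.073)<.025)&(P[:,2]>.08)&(P[:,2]<.16)
for q in P[m][np.argsort(P[m][:,2])][:14]:print(np.round(q,3),end=' ')
print(r.read_state()['ft_force'])
y,x=252,351;cv2.imwrite('pics/c.png',cv2.resize(np.clip(p[y-55:y+35,x-50:x+70].astype(float)*3,0,255).astype(np.uint8),None,fx=6,fy=6,interpolation=cv2.INTER_NEAREST))
E
```

```text
time: 3.45
ee_pos: [0.497, 0.073, 0.0567]
eef_rot: [0.502, 0.498, -0.502, 0.498]
ft_force: [0.3, -0.1, 0.5]
width: 0.0006
[0.491 0.079 0.09 ] [0.501 0.082 0.092] [0.505 0.069 0.095] [0.505 0.078 0.096] [0.498 0.083 0.096] [0.491 0.084 0.096] [0.505 0.074 0.097] [0.503 0.076 0.097] [0.488 0.084 0.098] [0.506 0.084 0.099] [0.504 0.068 0.099] [0.505 0.073 0.102] [0.505 0.083 0.102] [0.504 0.072 0.103] [-0.63194461 -0.64941778 -0.74515114]
```

View pics/c.png

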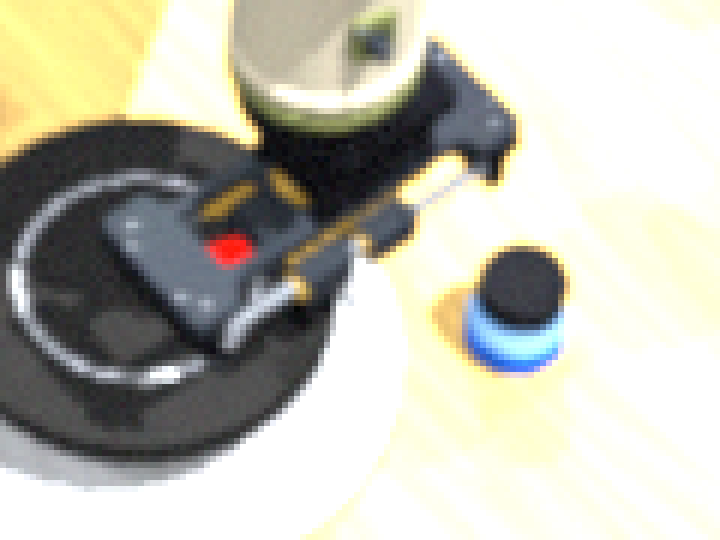

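The fingertip shows at about (315,315), still just above the disc, with its lowest points around z≈0.09. Roughly 14 mm remains.

```bash
python3 -m pendant '0.02 0 0 0 0 0;0.032 0 0 0 0 0' | grep -E "ee_pos|ft"; python3 -m pendant '0.012 0 0 0 0 0'| grep -E "ee_pos|ft";python3 -m pendant '0.008 0 0 0 0 0;0.008 0 0 0 0 0'
```

```text
ee_pos: [0.4968, 0.073, 0.0485]
ft_force: [-0.2, -0.1, 0.8]
ee_pos: [0.4969, 0.073, 0.0457]
ft_force: [0.0, -0.9, -0.6]
time: 4.0
ee_pos: [0.4968, 0.073, 0.0438]
eef_rot: [-0.502, -0.498, 0.502, -0.498]
ft_force: [-0.2, -0.1, -0.4]
width: 0.0006
```

```bash
python3 -m pendant '0.008 0 0 0 0 0;0.008 0 0 0 0 0'| grep -E "ee_pos|ft"; python3 -m pendant '0.008 0 0 0 0 0;0.008 0 0 0 0 0'
```

```text
ee_pos: [0.4969, 0.073, 0.0419]
ft_force: [-0.3, -0.3, 0.2]
time: 4.4
ee_pos: [0.4968, 0.073, 0.0398]
eef_rot: [-0.502, -0.498, 0.502, -0.498]
ft_force: [0.0, 0.1, 0.5]
width: 0.0003
```

```bash
python3 -m pendant '0.008 0 0 0 0 0;0.008 0 0 0 0 0'| grep -E "ee_pos|ft"
python3 - <<'E'
from h import *
p,d=vision.camera('scene');K,R,t=cal('scene')
v,u=np.nonzero(d>0);P=((np.linalg.inv(K)@np.c_[u,v,np.ones(len(u))].T)*d[v,u]).T;P=(P-t)@R
m=(np.hypot(P[:,0]-.497,P[:,1]-.073)<.018)&(P[:,2]>.06)&(P[:,2]<.16)
for q in P[m][np.argsort(P[m][:,2])][:30]:print(np.round(q,3),end=' ')
m=(np.hypot(P[:,0]-C[0],P[:,1]-C[1])<.098)&(abs(P[:,2]-.075)<.012)&(P[:,1]<.0)
print(np.median(P[m][:,2]),m.sum());s=r.read_state();print(s['ft_force'],s['joint_torque'])
y,x=252,351;cv2.imwrite('pics/d.png',cv2.resize(np.clip(p[y-55:y+35,x-50:x+70].astype(float)*3,0,255).astype(np.uint8),None,fx=6,fy=6,interpolation=cv2.INTER_NEAREST))
E
```

```text
ee_pos: [0.4972, 0.0733, 0.0382]
ft_force: [-0.6, 0.6, 5.1]
[0.501 0.089 0.063] [0.495 0.087 0.066] [0.489 0.083 0.067] [0.508 0.079 0.068] [0.509 0.07  0.069] [0.507 0.063 0.069] [0.507 0.068 0.071] [0.505 0.084 0.071] [0.505 0.066 0.072] [0.496 0.087 0.072] [0.508 0.078 0.072] [0.501 0.083 0.072] [0.489 0.083 0.073] [0.481 0.077 0.073] [0.513 0.075 0.073] [0.495 0.08  0.074] [0.513 0.066 0.074] [0.508 0.083 0.074] [0.509 0.074 0.074] [0.501 0.089 0.074] [0.506 0.072 0.074] [0.506 0.076 0.074] [0.513 0.071 0.074] [0.495 0.085 0.074] [0.511 0.068 0.075] [0.504 0.087 0.075] [0.507 0.081 0.075] [0.5   0.087 0.076] [0.491 0.081 0.076] [0.494 0.084 0.077] 0.07387323079392555 1164
[0.02453738 1.15369405 4.0957299 ] [ 5.23249526e-01 -4.35046327e+01 -5.16634449e+00 -3.16877460e+01
  3.00672865e-01 -1.35075082e-01 -3.42410649e-04]
```

View pics/d.png

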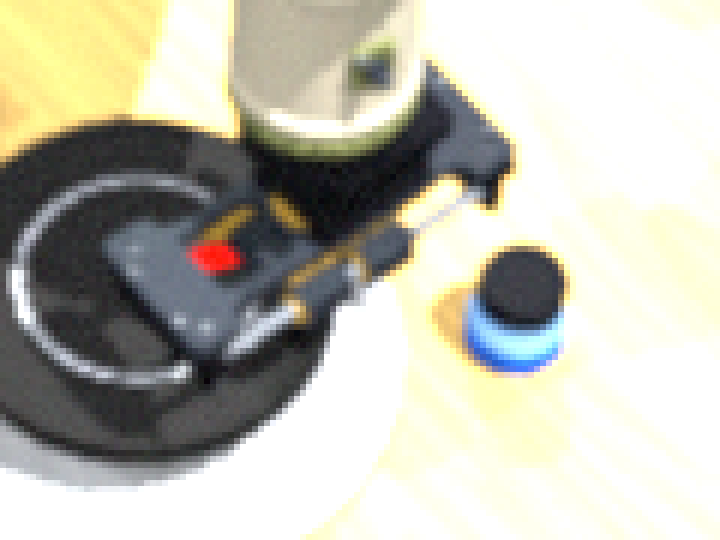

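Contact: about 4.5 N at a reported TCP z of 0.038, with the fingertip on the disc. Now the flick: press 1.5 mm, sweep along world +x (clockwise), then lift while still moving.

```bash
python3 -m pendant '0.007 0 0 0 0 0;0.007 0.04 0 0 0 0;0.007 0.108 0 0 0 0;0.007 0.176 0 0 0 0;-0.04 0.244 0 0 0 0;-0.07 0.3 0 0 0 0;-0.07 0.3 0 0 0 0'
cat > track.py <<'E'
from h import *
import sys,json,os
n=int(sys.argv[1]);L=json.load(open('L.json')) if os.path.exists('L.json') else []
for i in range(n):
    t=r.read_state()['time'];p,_=vision.camera('top');b,k=mark('top',p,C);L.append([t,b,k])
    if b is not None:print(round(t,3),round(b,3),k,end=' | ')
    else:print(round(t,3),'-',k,end=' | ')
json.dump(L,open('L.json','w'))
E
python3 track.py 40
```

```text
time: 5.35
ee_pos: [0.5737, 0.0724, 0.0562]
eef_rot: [0.503, 0.498, -0.501, 0.498]
ft_force: [0.3, 0.4, 0.0]
width: 0.0007
5.35 - 0 | 5.4 - 0 | 5.45 - 0 | 5.5 - 0 | 5.55 - 0 | 5.6 - 0 | 5.65 - 0 | 5.7 - 0 | 5.75 - 0 | 5.8 - 0 | 5.85 - 0 | 5.9 - 0 | 5.95 - 0 | 6.0 0.37 12 | 6.05 0.351 59 | 6.1 0.315 134 | 6.15 0.265 187 | 6.2 0.185 192 | 6.25 0.108 190 | 6.3 0.024 196 | 6.35 -0.05 193 | 6.4 -0.129 191 | 6.45 -0.203 194 | 6.5 -0.28 194 | 6.55 -0.355 197 | 6.6 -0.432 194 | 6.65 -0.505 198 | 6.7 -0.576 194 | 6.75 -0.649 197 | 6.8 -0.72 196 | 6.85 -0.792 194 | 6.9 -0.862 197 | 6.95 -0.932 199 | 7.0 -1.003 197 | 7.05 -1.07 199 | 7.1 -1.139 201 | 7.15 -1.211 203 | 7.2 -1.279 205 | 7.25 -1.342 208 | 7.3 -1.409 205 |
```

It spun free, and the mark passed the block (bearing -1.087) at t≈7.06 with nothing touching. Next I'll fit the decay.

```bash
cat > fit.py <<'E'
from h import *
import json
from scipy.optimize import least_squares
L=[l for l in json.load(open('L.json')) if l[1] is not None and l[2]>180]
t,b=np.array(L)[:,:2].T
f=lambda q,t:q[0]-q[1]*(1-np.exp(-q[2]*(t-6)))/q[2]
q=np.array([.45,1.6,.17])
res=lambda q:np.angle(np.exp(1j*(b-f(q,t))))
for n in (1,): s=least_squares(res,q,loss='soft_l1',f_scale=.01);q=s.x
sd=np.sqrt(np.diag(np.linalg.inv(s.jac.T@s.jac)))*res(q).std()
print('q',q,'sd',sd,'rms',res(q).std(),'late resid',res(q)[-6:].round(4),'total end',f(q,1e3))
now=r.read_state()['time'];w=lambda x:q[1]*np.exp(-q[2]*(x-6))
for m in range(4):
    tgt=B-2*np.pi*m;a=(q[0]-tgt)*q[2]/q[1]
    if a<1:x=6-np.log(1-a)/q[2];print('pass',m,'t',x,'w',w(x),'in',x-now)
E
python3 track.py 4|tail -c 60; python3 fit.py
```

```text
4 209 | 7.4 -1.541 206 | 7.45 -1.604 210 | 7.5 -1.665 210 | q [0.50804673 1.64350287 0.17014635] sd [0.00139124 0.00407096 0.00301034] rms 0.0016303460582365492 late resid [ 0.0001 -0.0007  0.     -0.0019 -0.0003  0.0025] total end -9.151301799345578
pass 0 t 7.060728444938152 w 1.3721114929155185 in -0.4892715550618476
pass 1 t 15.93665644218482 w 0.30305046486735565 in 8.386656442184819
```

```bash
python3 -m pendant '0.03 0 0 0 0 0;0.048 0 0 0 0 0;0.048 0 0 0 0 0;0.048 0 0 0 0 0;0.048 0 0 0 0 0;0.048 0 0 0 0 0;0.048 0 0 0 0 0;0.048 0 0 0 0 0'; python3 track.py 2; python3 fit.py
```

```text
time: 8.35
ee_pos: [0.572, 0.0725, 0.0436]
eef_rot: [0.502, 0.498, -0.502, 0.498]
ft_force: [0.5, -0.4, -0.8]
width: 0.0005
8.35 -2.64 188 | 8.4 -2.667 132 | q [0.51522958 1.66997936 0.19140593] sd [0.00199028 0.00460162 0.00273241] rms 0.002935667107237342 late resid [-0.0027 -0.0028 -0.0055 -0.0048 -0.0031  0.0053] total end -8.209575137882483
pass 0 t 7.060054668049439 w 1.3633031182706825 in -1.3899453319505604
pass 1 t 18.231857860377005 w 0.1606641911793393 in 9.781857860377006
```

```bash
sed -i 's/l\[2\]>180/l[2]>190/' fit.py
python3 -m pendant '0 0 0 0 0 0;0 0 0 0 0 0;0 0 0 0 0 0;0 0 0 0 0 0;0 0 0 0 0 0;0 0 0 0 0 0;0 0 0 0 0 0;0 0 0 0 0 0' >/dev/null
python3 -m pendant '0 0 0 0 0 0;0 0 0 0 0 0;0 0 0 0 0 0;0 0 0 0 0 0;0 0 0 0 0 0;0 0 0 0 0 0;0 0 0 0 0 0;0 0 0 0 0 0' >/dev/null
python3 -m pendant '0 0 0 0 0 0;0 0 0 0 0 0;0 0 0 0 0 0;0 0 0 0 0 0;0 0 0 0 0 0;0 0 0 0 0 0;0 0 0 0 0 0;0 0 0 0 0 0' >/dev/null
python3 -m pendant '0 0 0 0 0 0;0 0 0 0 0 0;0 0 0 0 0 0;0 0 0 0 0 0;0 0 0 0 0 0;0 0 0 0 0 0;0 0 0 0 0 0;0 0 0 0 0 0'
python3 track.py 25; python3 fit.py
```

```text
time: 11.65
ee_pos: [0.572, 0.0725, 0.0435]
eef_rot: [-0.502, -0.498, 0.502, -0.498]
ft_force: [-0.3, -0.6, -0.4]
width: 0.0008
11.65 - 0 | 11.7 - 0 | 11.75 - 0 | 11.8 - 0 | 11.85 - 0 | 11.9 - 0 | 11.95 - 0 | 12.0 - 0 | 12.05 - 0 | 12.1 - 0 | 12.15 - 0 | 12.2 - 0 | 12.25 - 0 | 12.3 - 0 | 12.35 - 3 | 12.4 - 5 | 12.45 0.361 11 | 12.5 0.355 21 | 12.55 0.352 28 | 12.6 0.353 55 | 12.65 0.342 78 | 12.7 0.331 102 | 12.75 0.32 121 | 12.8 0.309 143 | 12.85 0.297 163 | q [0.50621614 1.63924241 0.16754298] sd [0.00177705 0.00482259 0.00339877] rms 0.0015791055939423431 late resid [ 0.0001 -0.0007  0.     -0.0018 -0.0001  0.0027] total end -9.277795186157368
pass 0 t 7.060853579147906 w 1.372310234439189 in -5.839146420852094
pass 1 t 15.758083978767964 w 0.3196066438900476 in 2.8580839787679633
```

```bash
python3 track.py 24; python3 fit.py
```

```text
12.9 0.282 182 | 12.95 0.263 188 | 13.0 0.238 193 | 13.05 0.217 191 | 13.1 0.197 190 | 13.15 0.176 189 | 13.2 0.151 188 | 13.25 0.13 194 | 13.3 0.106 188 | 13.35 0.086 192 | 13.4 0.066 194 | 13.45 0.043 195 | 13.5 0.02 192 | 13.55 0.001 198 | 13.6 -0.018 194 | 13.65 -0.037 191 | 13.7 -0.059 190 | 13.75 -0.079 193 | 13.8 -0.099 191 | 13.85 -0.118 195 | 13.9 -0.14 197 | 13.95 -0.158 194 | 14.0 -0.178 192 | 14.05 -0.195 191 | q [0.51398889 1.66189334 0.18324494] sd [0.00119012 0.00162486 0.0002789 ] rms 0.0020508034460193303 late resid [ 0.0011  0.0016 -0.0002  0.0008  0.0004  0.0021] total end -8.55525655511613
pass 0 t 7.059933707657713 w 1.3685202284699896 in -7.040066292342287
pass 1 t 17.10582461110159 w 0.21715831037811992 in 3.0058246111015894
```

```bash
python3 -m pendant '0 0 0 0 0 0;0 0 0 0 0 0;0 0 0 0 0 0;0 0 0 0 0 0;0 0 0 0 0 0;0 0 0 0 0 0;0 0 0 0 0 0;0 0 0 0 0 0' >/dev/null
python3 -m pendant '0 0 0 0 0 0;0 0 0 0 0 0;0 0 0 0 0 0;0 0 0 0 0 0;0 0 0 0 0 0;0 0 0 0 0 0;0 0 0 0 0 0;0 0 0 0 0 0' |head -2
python3 track.py 8; python3 fit.py
python3 - <<'E'
from h import *
p,d=vision.camera('top');Y=near('top',masks(p)[1],C,.066,.14,.1);e=Y.mean(0)-C;print(len(Y),np.hypot(*e),np.arctan2(e[1],e[0]))
cv2.imwrite("pics/e.png",cv2.resize(p[185:325,250:450],None,fx=4,fy=4,interpolation=cv2.INTER_CUBIC))
E
```

```text
time: 15.7
ee_pos: [0.572, 0.0725, 0.0436]
15.7 -0.733 194 | 15.75 -0.743 196 | 15.8 -0.755 195 | 15.85 -0.775 199 | 15.9 -0.786 197 | 15.95 -0.802 200 | 16.0 -0.811 197 | 16.05 -0.825 199 | q [0.51820648 1.66838899 0.18442228] sd [0.00121544 0.00146242 0.00023117] rms 0.0026132519806000474 late resid [ 0.0055 -0.0008  0.0023 -0.0005  0.0031  0.003 ] total end -8.528363202540321
pass 0 t 7.0591539662483616 w 1.3723531521212093 in -9.04084603375164
pass 1 t 17.145820770320153 w 0.21359380561787605 in 1.0458207703201516
143 0.12171773917006108 -1.0861976034327365
```

View pics/e.png

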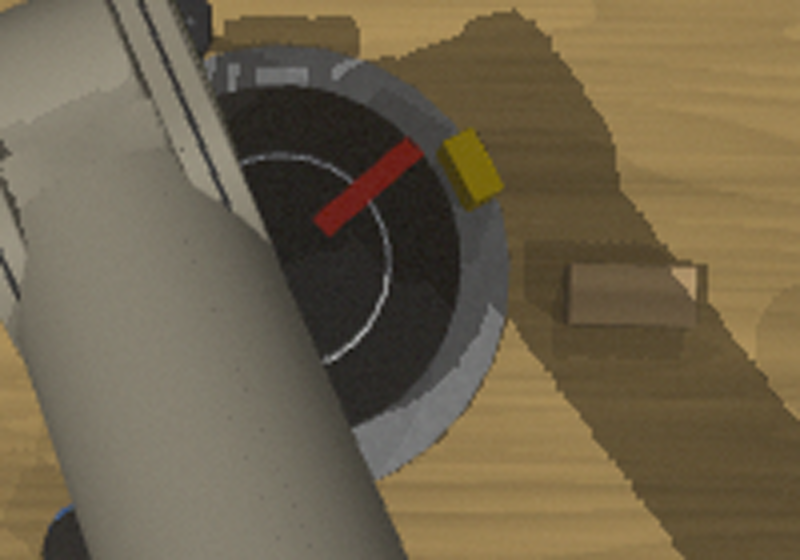

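The mark's outer end at (415,150) is moving clockwise towards the block at (472,168), and the block hasn't shifted. One last timing update before the stop.

```bash
python3 -m pendant '0 0 0 0 0 0;0 0 0 0 0 0;0 0 0 0 0 0;0 0 0 0 0 0' |head -2
python3 track.py 6; python3 fit.py
```

```text
time: 16.55
ee_pos: [0.572, 0.0725, 0.0436]
16.55 -0.95 199 | 16.6 -0.96 197 | 16.65 -0.973 199 | 16.7 -0.984 201 | 16.75 -0.997 201 | 16.8 -1.008 200 | q [0.51924864 1.66995877 0.18469484] sd [0.00110004 0.0012315  0.0001859 ] rms 0.00258810508824317 late resid [0.0007 0.003  0.0017 0.0017 0.0008 0.0014] total end -8.522469699824118
pass 0 t 7.058976421931547 w 1.3732929225754031 in -9.791023578068454
pass 1 t 17.154089543197248 w 0.2128209871193832 in 0.30408954319724657
```

Now it's 16.85 and the pass is at 17.16. That means holding for two rows, then pressing on the third, with contact at about 17.14 to 17.16.

```bash
python3 -m pendant '0 0 0 0 0 0;0 0 0 0 0 0;0.026 0 0 0 0 0;0.03 0 0 0 0 0;0.03 0 0 0 0 0;0.03 0 0 0 0 0'
python3 track.py 6;python3 -c "
from h import *
print(r.read_state()['ft_force'])
p,d=vision.camera('top');Y=near('top',masks(p)[1],C,.066,.14,.1);e=Y.mean(0)-C;print(np.arctan2(e[1],e[0]))
cv2.imwrite('pics/f.png',cv2.resize(p[185:325,250:450],None,fx=4,fy=4,interpolation=cv2.INTER_CUBIC))"
```

```text
time: 17.45
ee_pos: [0.5727, 0.0728, 0.0366]
eef_rot: [0.502, 0.498, -0.501, 0.499]
ft_force: [0.3, 0.3, 5.6]
width: 0.0004
17.45 -1.083 199 | 17.5 -1.085 201 | 17.55 -1.084 195 | 17.6 -1.084 199 | 17.65 -1.085 195 | 17.7 -1.085 198 | [-0.42773007  1.13024892  5.48740783]
-1.0861976034327365
```

View pics/f.png

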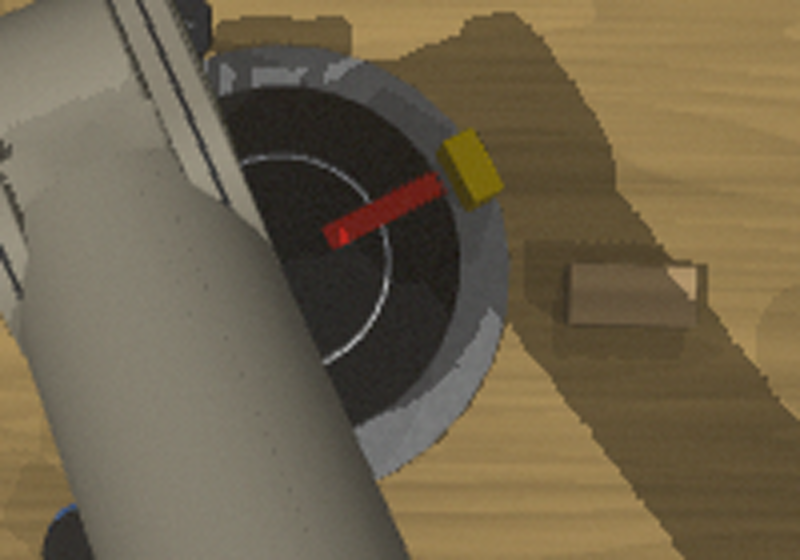

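The mark, ending at (440,183), is at rest pointing at the block's middle (472,168). The tip is pressing steadily at about 5.5 N, so I'm handing in.

```bash
python3 -c "
from bench import close_job
close_job()"
```

```text
the job is handed in; nothing more can be done
```

The disc is stopped with the red mark at the yellow block, and the fingertip is still holding it there. I handed the job in at about 17.8 s on the robot's clock.

**What I did:** I shut the fingers, pressed the disc lightly and swept clockwise, lifting off while still moving. It left my finger turning at roughly 1.6 rad/s. The mark passed the block freely at t≈7.06 s. I tracked the slowing disc by camera and pressed down on the next pass, at t≈17.15 s, when it was turning at about 0.21 rad/s.

**Last checks:**
- **Position:** the mark rested at a bearing of -1.085 rad, against -1.086 to -1.087 for the block in the top camera. It stayed within 0.002 rad over the last six frames.
- **Press:** the fingertip force was steady at about 5.5 N.
- **Turntable:** the block's bearing did not change between the free spin and the stop, so the turntable did not shift then. The largest contact force I read was about 5.6 N; I took no reading during the flick.

**What disagreed:**
- **Tool height:** the fingertips touched the disc when the reported TCP was about 36 mm below its top face. I found contact by feel and camera rather than the reported height.
- **Scene camera:** before the flick it gave bearings 0.01 to 0.03 rad different from the top camera. I used the top camera for both mark and block.

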